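Tip the bar into the sawing fixture and push it up to the flip stop

ROBOT

A 7-joint arm with a two-finger parallel gripper is mounted at the origin on the work surface. World frame = base frame: x ahead of the robot, y to its left, z up, the work surface at z = 0. Lengths are in m, angles in rad, forces in N, time in s.
With the tool pointing down it reaches from about 0.425 to 0.875 m from the base axis. Payload 4.7 kg.
Tool frame: the origin (TCP) lies on the centre line of the jaws, within the pads' length; the fingertips stand ahead of it and the grasp point (between the pads) lies 2 mm behind it (nose_length is the z of the fingertips in the tool frame, in m); z points along the fingers, y is the line along which they close (so a half turn about z gives the same grasp; the last joint's range is limited). The gripper opens to 87 mm and grips with 3 to 60 N. Pads are 19 mm wide; open, the fingers measure 117 mm over their backs; the gripper's body (75 mm by 190 mm) begins 51 mm behind the grasp point.
Start: joints at [-1.167, 0.321, -0.07, 1.45, 0.023, 1.371, -0.057], TCP at [0.247, 0.601, 0.24] pointing down, gripper open.
Joint ranges: [-2.86, 2.86], [-0.3, 2.09], [-1.38, 1.24], [0.06, 2.45], [-1.56, 4.7], [0.09, 2.05], [-2.69, 2.69]. Speed limits (rad/s): [2.57, 2.57, 3.14, 3.14, 3.14, 3.14, 3.14].

INTERFACE

Orientations are given as a rotation vector (axis times angle).
In Python, from bench import * gives the robot as it stands.
- The arm moves only by the tool send_rows, never from a script. Its arguments are lists of equal length, an entry for each row: "xyz": the shift along the tool's x, y, z in mm, a list of three; "dr": the turn, a rotation vector about the tool's x, y, z in rad, a list of three. A call has exactly 10 rows; each row is the pose to reach, as a shift and turn from the pose commanded when the call began, along the tool's axes at that moment; what a row does not reach only later rows make up. A row lasts 1/12 s, in which the tool goes at most 41.7 mm and 7.16 degrees, less where a joint would pass 70% of its speed; a pose out of reach is approached as far as the arm can. A call with a gripper value outside its range is refused whole. "jaw" is the finger opening in mm, from 0 to 87, set as the call begins (left out, the last holds). The fingers move at their own pace and stop on an object; "grip_force" is the grip in N (left out, the last holds). Time passes only in rows, so rows that repeat a pose let the fingers close, or fill a call up. It gives the time, the measured TCP pose, the force, the opening and the grip force at its end, in the units of the state.
- get_state(): the state, without advancing time (a new reading comes with each control period).
- get_image(name): name is "scene" or "top" or "wrist"; returns the picture (400x640x3 uint8, red, green, blue); there is no depth.
- calibration(name): a dict with "vfov" (degrees; the focal length in pixels is half the picture's height over the tangent of half this angle, whatever the lens; pixels are square), "cx", "cy" (the principal point, pixels), "rvec" (rotation vector, rad) and "tvec" (3), from world to camera coordinates, as OpenCV has them; the wrist camera has in their place "hand_eye" (4x4, takes a point from camera to tool coordinates, whose origin is the TCP and whose axes are the flange's). Camera axes: x right, y down, z forward; pixel columns grow to the right and rows downward; lengths in m; the calibration is good to about 2 mm. A picture is of the moment at which its call begins: read the wrist's pose just before it. calibration takes no time and is no camera call.
- close_job(): hands the job in; it is judged then, once.
The state is a dict: "time": time; "joint_positions": joint angles; "qd": joint speeds; "joint_torque": joint torques, N m; "position": TCP position; "tool_rot": TCP orientation; "ft_force": force on the tool from outside, world axes, zero at the start; "torque": the same for the moment, N m; "grip_width": opening from 0.0 (shut) to 1.0 (fully open); "grip_force": force on a finger pad.
Only numpy, scipy, OpenCV 4.12 (cv2) and the standard library are available. Lean on these libraries where they do the work, as an engineer would, in place of code of your own. Each camera call takes 0.05 s, during which the arm holds its last target. There are 200 camera calls.

TASK

Set the tall square bar up for cutting using pushes only, without grasping or lifting anything: push the flip stop fully down across the channel of the sawing fixture, push the standing bar over so that it falls lengthwise in the channel with its top end towards the stop, and push it along the channel until that end touches the lowered stop. Leave the stop down, the bar lying flat against it, and everything else on the bench where it stands.

Things in the scene. Friction and masses are not known exactly. Their poses are not given: they have to be found in the camera images.
- fixture: Dark steel sawing fixture fixed on the bench; bed plate 110 (x) x 420 (y) x 12 mm. Origin: centre of the underside, at bench height. z up; +y along the channel, from the standing bar towards the stop; +x across it, away from the robot. Fence along the robot's side: x -33 to -23 mm, top 44 mm above the bench. Low lip along the far side: x 23 to 31 mm, top 24 mm above the bench.
- bed (a point): Middle of the channel on the bed surface, 12 mm above the fixture's origin. The channel is 46 mm wide (23 mm either side of this point), runs the whole 420 mm along the fixture's y and is open at both ends.
- stop (a joint): Angle (rad) of the steel flip stop: 0 arm straight up; negative: leaning back towards the robot; 1.571: fully down on its end stop, arm level across the channel. Range -0.35 to 1.571. Stiff hinge: it stays where it is left; turning it takes about 0.1 to 0.2 N m.
- stop_hinge (a point): On the stop's hinge axis (along the fixture's y), mid-width of the arm; 36 mm to the -x side of the channel's middle, 60 mm above the bench. Arm: 20 mm wide, 8 mm thick (4 mm either side of the axis), reaching 68 mm from the axis. Push on its bare side, which faces the robot when up and upwards when down. Grey clamp block around the hinge: 50 mm along y, top 71 mm high. Its place along the fence varies.
- stop_face (a point): Middle of the stopping face: the -y face of the tongue plate (12 mm thick, 42 mm wide) on the arm's channel side, 10 mm to the -y side of the hinge point. It moves with the arm: arm up, the tongue points to +x, reaching 46 mm from the axis; arm down, it hangs into the channel and this point is mid-channel (within 10 mm), 32 mm above the bench.
- bar: Solid square aluminium bar, 40 x 40 x 120 mm, about 0.5 kg, loose, standing on end in the channel on the bed, near the -y end. Origin: centre of the end on which it stands at the start. Own z runs along its length towards the other end.
- bar_head (a point): Centre of the bar's other end (its top end at the start), 120 mm from bar along the bar. This is the end that must touch the stop.
- offcut: Bystander: short piece of the same square bar, 40 x 40 x 60 mm, standing on the bench beside the fixture. Origin: centre of its underside.
- jar: Bystander: glass jar with a steel lid, 52 mm across, 65 mm high. Origin: centre of its underside.
- bush: Bystander: flanged brass bush, 48 mm across, 45 mm high. Origin: centre of its underside.
- oil: Bystander: white oil bottle, 60 mm across, 150 mm high. Origin: centre of its underside.
- mug: Bystander: steel cup, 76 mm across, 85 mm high. Origin: centre of its underside.
- collar: Bystander: dark steel collar, 60 mm across, 25 mm high, lying flat. Origin: centre of its underside.
- driver: Bystander: screwdriver lying on the bench on the robot's side of the fixture. Origin: underside of its middle.
Things that resemble listed ones, but are neither listed nor needed, are in the scene too. Leave any orange or pink look-alike of the bar alone.

How it is judged:
By the outcome, as a careful person would: the job done as asked, in the order asked, and still so for the second after the job is handed in, with the robot touching nothing.
It also fails if it takes over 54 s, if anything falls off the work surface, if the arm or the gripper's body presses on something with over 40 N, if the wrist force passes 120 N, or if a joint passes its speed limit or range.

## Working session

There is one attempt and no reset: what is moved stays moved. The work goes in short steps, Python scripts to look and compute and a tool call to move; the robot and the scene stay as the last step left them, time stands still between calls to the robot, and variables do not carry over. Pictures are saved under pics/ and viewed, at most 10 in all, crops included, and the job is handed in when it is done.

Besides the shell and the picture viewer there is one more tool, called after "Call:" as name(argument=value, ...) on one line, values as JSON. send_rows: Moves the arm, as the interface text tells. Its arguments: {"type":"object","properties":{"xyz":{"type":"array"},"dr":{"type":"array"},"jaw":{"type":"number"},"grip_force":{"type":"number"}},"required":["xyz","dr"]}

```bash
mkdir -p pics; python3 - <<'E'
from bench import *
import cv2,numpy as np
s=get_state();print({k:np.round(v,3) for k,v in s.items()})
for n in("scene","top"):
    cv2.imwrite(f"pics/{n}0.png",get_image(n)[:,:,::-1]);print(n,calibration(n))
print(calibration("wrist"))
try: print(nose_length)
except Exception as e: print(e)
E
```

```text
{'time': np.float64(0.0), 'joint_positions': array([-1.167,  0.322, -0.07 ,  1.452,  0.023,  1.371, -0.057]), 'qd': array([ 0.   ,  0.   , -0.001,  0.   ,  0.001,  0.001, -0.001]), 'joint_torque': array([ 0.0000e+00, -4.9127e+01, -4.0400e-01, -3.1253e+01, -6.4000e-02,
        4.4000e-02,  0.0000e+00]), 'position': array([0.247, 0.601, 0.238]), 'tool_rot': array([-6.080e-01, -3.082e+00,  3.000e-03]), 'ft_force': array([-0.942, -1.259, -0.404]), 'torque': array([-0.02 ,  0.035,  0.004]), 'grip_force': np.float64(0.0), 'grip_width': np.float64(1.001)}
scene {'vfov': 45.64665015877289, 'cx': 314.77089102422315, 'cy': 196.30699464010556, 'rvec': array([ 2.49485158,  0.74308522, -0.18732172]), 'tvec': array([-0.46667985, -0.21115794,  1.35605341])}
top {'vfov': 44.08405851613584, 'cx': 321.3599300794202, 'cy': 197.62914898140878, 'rvec': array([ 2.15138812, -2.19662864,  0.07671789]), 'tvec': array([0.00360856, 0.54892063, 1.26658577])}
{'vfov': 59.36980897813364, 'cx': 323.6586014272494, 'cy': 204.5831760629623, 'hand_eye': array([[-6.36835109e-04, -9.52645343e-01, -3.04082956e-01,
         8.30271933e-02],
       [ 9.99999582e-01, -8.06229400e-04,  4.31513303e-04,
        -7.91183830e-04],
       [-6.56239758e-04, -3.04082554e-01,  9.52645458e-01,
        -1.43871268e-01],
       [ 0.00000000e+00,  0.00000000e+00,  0.00000000e+00,
         1.00000000e+00]])}
0.017
```

View pics/scene0.png

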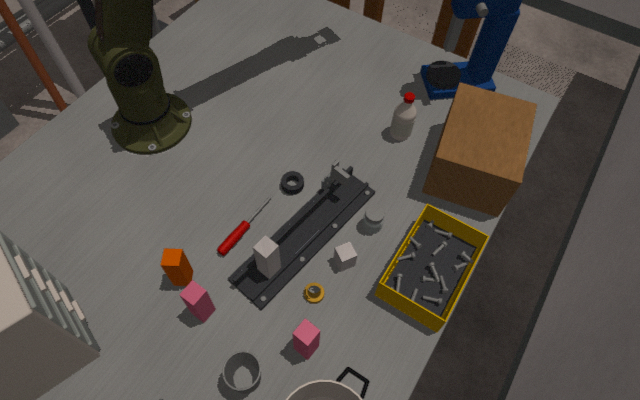

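View pics/top0.png

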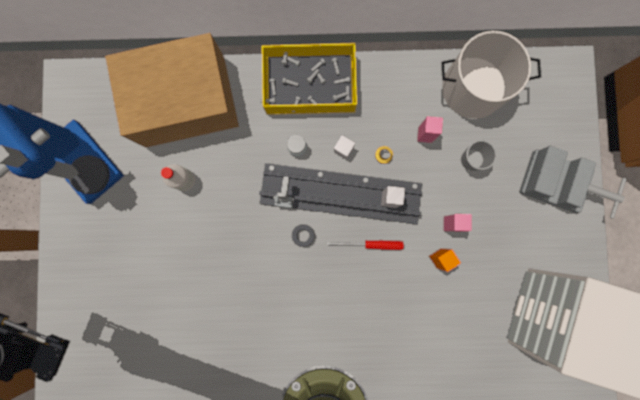

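The scene view shows the silver bar standing in the fixture at (267,257) and the stop near (340,180). In the top view the bar is at (395,197) and the stop at (284,190). The look-alikes are orange (446,260) and pink (430,128) and (460,223). The grey standing bar in the channel is the only one that fits the description; the small grey block at (344,147) is the offcut. One enlarged crop will confirm this.

```bash
cat > h.py <<'E'
import cv2,numpy as np
from bench import *
def cam(n):
    c=calibration(n);f=200/np.tan(np.radians(c['vfov']/2))
    K=np.array([[f,0,c['cx']],[0,f,c['cy']],[0,0,1]])
    if n=="wrist":
        s=get_state();R=cv2.Rodrigues(s['tool_rot'])[0];H=c['hand_eye']
        Rcw=R@H[:3,:3];C=s['position']+R@H[:3,3];return K,Rcw,C
    R=cv2.Rodrigues(c['rvec'])[0];return K,R.T,-R.T@c['tvec']
def ray(n,uv,z,cm=None):
    K,R,C=cm or cam(n);d=R@np.linalg.inv(K)@np.array([*uv,1.]);return C+d*(z-C[2])/d[2]
def proj(n,p,cm=None):
    K,R,C=cm or cam(n);q=K@R.T@(np.array(p)-C);return q[:2]/q[2]
E
python3 - <<'E'
from h import *
t=cv2.imread('pics/top0.png');s=cv2.imread('pics/scene0.png')
g=t.max(2);m=((g<75)*255).astype('uint8');m[:150]=0;m[225:]=0;m[:,:255]=0;m[:,430:]=0
m=cv2.morphologyEx(m,cv2.MORPH_CLOSE,np.ones((9,9)))
c=max(cv2.findContours(m,0,1)[0],key=cv2.contourArea);r=cv2.minAreaRect(c);b=cv2.boxPoints(r);print(r)
for p in b: print(p,ray('top',p,.012).round(4))
a=cv2.resize(t[150:230,250:430],None,fx=4.4,fy=4.4,interpolation=2)
a2=cv2.resize(s[150:310,220:390],None,fx=3,fy=3)[:, :]
a2=cv2.resize(a2,None,fx=.7,fy=.7)
H=a.shape[0]
cv2.imwrite('pics/c1.png',a);cv2.imwrite('pics/c2.png',cv2.resize(s[155:310,220:390],None,fx=3.8,fy=3.8,interpolation=2))
E
```

```text
((352.29559326171875, 200.29428100585938), (136.06581115722656, 30.36683464050293), 7.305758953094482)
[282.88422 206.70308] [0.528  0.0939 0.012 ]
[286.7458  176.58278] [0.6075 0.0826 0.012 ]
[421.70697 193.88548] [ 0.554  -0.2714  0.012 ]
[417.8454  224.00578] [ 0.4752 -0.2584  0.012 ]
```

View pics/c1.png

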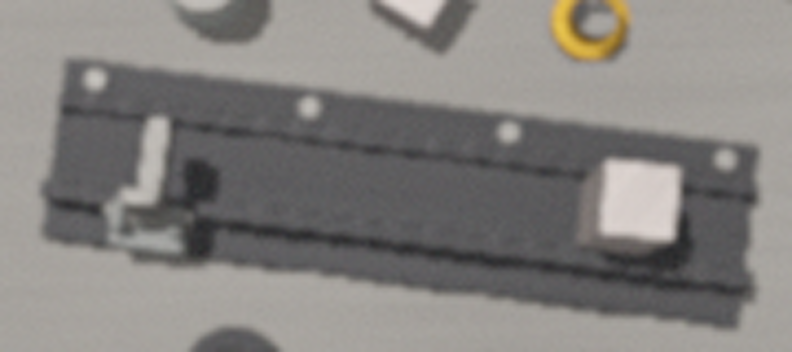

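View pics/c2.png

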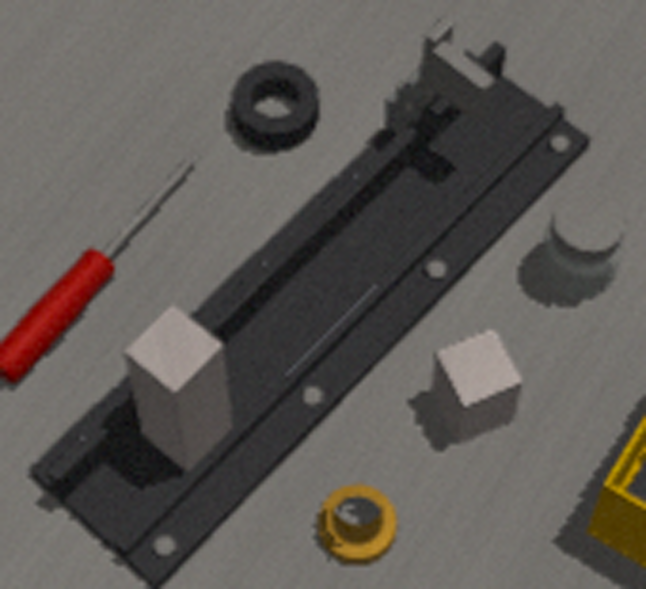

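Confirmed in the crops: the silver bar's top face is centred at (641,201) in c1, which is top pixel (395.7,195.7). The stop is up, with its tongue at c1 (155,160) and the clamp block around (147,235). The plate corners are also visible.

```bash
python3 - <<'E'
from h import *
cm=cam('top');u=lambda p:(250+p[0]/4.4,150+p[1]/4.4)
L=lambda p,z:ray('top',u(p),z,cm)
C=np.array([L(p,.012) for p in[(67,60),(757,148),(738,327),(42,237)]])
o=C.mean(0);y=(C[0]+C[3]-C[1]-C[2])[:2];y/=np.linalg.norm(y);x=np.array([y[1],-y[0]])
print('o',o.round(4),'yaw',np.arctan2(y[1],y[0])-np.pi/2,'len',np.linalg.norm(C[0]-C[1]),np.linalg.norm(C[1]-C[2]))
F=lambda P:np.round([(P[:2]-o[:2])@x*1e3,(P[:2]-o[:2])@y*1e3,P[2]*1e3],1)
for n,p,z in[('bartop',(641,201),.132),('tongue near',(160,118),.11),('tongue base',(145,200),.11),('blockL',(107,248),.071),('blockR',(183,252),.071),('blockTL',(105,207),.071),('tip?',(125,195),.128)]:
    P=L(p,z);print(n,P.round(4),F(P))
# scene view bar top: c2 corners
for n,p,z in[('bartop scene',(174,348),.132),('armtip',(437,28),.128),('tongue tip',(490,85),.1),('tonguebase',(440,45),.11)]:
    P=ray('scene',(220+p[0]/3.8,155+p[1]/3.8),z);print(n,P.round(4),F(P))
s=get_state();R=cv2.Rodrigues(s['tool_rot'])[0];print(R.round(3))
E
```

```text
o [ 0.5589 -0.0592  0.012 ] yaw -0.14971970665513745 len 0.4170911823087698 0.10768277461879122
bartop [ 0.5408 -0.1862  0.132 ] [   1.  -128.3  132. ]
tongue near [0.5945 0.0757 0.11  ] [ 15.1 138.7 110. ]
tongue base [0.549  0.0847 0.11  ] [-31.2 140.8 110. ]
blockL [0.5254 0.1102 0.071 ] [-58.3 162.5  71. ]
blockR [0.5222 0.0668 0.071 ] [-55.  119.2  71. ]
blockTL [0.5489 0.111  0.071 ] [-35.2 166.9  71. ]
tip? [0.5504 0.0939 0.128 ] [-31.2 150.2 128. ]
bartop scene [ 0.5472 -0.1828  0.132 ] [   6.9 -123.9  132. ]
armtip [0.5533 0.0891 0.128 ] [-27.6 145.8 128. ]
tongue tip [0.5955 0.0878 0.1   ] [ 14.3 150.8 100. ]
tonguebase [0.556  0.0903 0.11  ] [-25.2 147.4 110. ]
[[-0.925  0.38  -0.001]
 [ 0.38   0.925 -0.002]
 [-0.    -0.002 -1.   ]]
```

Call:
send_rows(xyz=[[-22,-18,0],[-50,-42,0],[-80,-67,0],[-110,-92,0],[-140,-117,0],[-170,-141,0],[-200,-166,0],[-230,-191,0],[-260,-216,0],[-290,-241,0]], dr=[[0,0,-0.03],[0,0,-0.06],[0,0,-0.09],[0,0,-0.12],[0,0,-0.15],[0,0,-0.18],[0,0,-0.21],[0,0,-0.24],[0,0,-0.24],[0,0,-0.24]], jaw=0, grip_force=30)

```text
time: 0.93
position: [0.424, 0.2661, 0.2394]
tool_rot: [-0.235, -3.133, -0.0]
ft_force: [1.0, 1.2, 0.0]
grip_width: 0.322
grip_force: 0.0
```

```bash
cat > go.py <<'E'
from h import *
import sys
# usage: go.py fx fy tipz(mm): shift in tool axes to reach fixture coordinates
O=np.array([.5589,-.0592]);Y=np.array([.149,.989]);X=np.array([.989,-.149])
def F(P): return np.round([*( (P[:2]-O)@np.array([X,Y]).T*1e3),P[2]*1e3],1)
if __name__=="__main__":
    s=get_state();R=cv2.Rodrigues(s['tool_rot'])[0];P=s['position']
    tip=P+R@[0,0,.017];print('t',s['time'],'tip fix',F(tip),'F',np.round(s['ft_force'],1),'ty',R[:,1].round(3),'tz',R[:,2].round(3))
    a=list(map(float,sys.argv[1:]))
    if len(a)>2:
        w=np.array([*(O+(a[0]*X+a[1]*Y)/1e3),a[2]/1e3]);print('shift',(R.T@(w-tip)*1e3).round(1))
E
python3 go.py -65 144 221
```

```text
t 0.9333 tip fix [-181.9  301.6  222.4] F [1.  1.2 0. ] ty [ 0.149  0.989 -0.   ] tz [-0.  0. -1.]
shift [-116.8 -157.6    1.3]
```

Call:
send_rows(xyz=[[-18,-24,0],[-36,-48,0],[-54,-72,0],[-72,-96,0],[-90,-120,0],[-105,-140,0],[-115,-155,0],[-117,-158,0],[-117,-158,0],[-117,-158,0]], dr=[[0,0,0],[0,0,0],[0,0,0],[0,0,0],[0,0,0],[0,0,0],[0,0,0],[0,0,0],[0,0,0],[0,0,0]])

```text
time: 1.77
position: [0.5152, 0.0957, 0.2392]
tool_rot: [-0.233, -3.132, -0.001]
ft_force: [0.5, 0.7, -0.5]
grip_width: 0.003
grip_force: 0.0
```

```bash
python3 go.py -65 144 105; python3 - <<'E'
from go import *
cv2.imwrite('pics/w1.png',get_image('wrist')[:,:,::-1])
cm=cam('wrist')
for p in[(-36,144,64),(-36,134,128),(-36,154,128),(10,134,100),(-36,119,71),(-36,169,71),(-33,80,44),(-23,80,44)]:
    w=[*(O+(p[0]*X+p[1]*Y)/1e3),p[2]/1e3];print(p,proj('wrist',w,cm).round())
E
```

```text
t 1.7667 tip fix [-66.3 146.7 222.2] F [ 0.5  0.7 -0.5] ty [0.148 0.989 0.001] tz [-0.001  0.001 -1.   ]
shift [ -1.4  -2.8 117.2]
(-36, 144, 64) [321. 216.]
(-36, 134, 128) [308. 244.]
(-36, 154, 128) [333. 244.]
(10, 134, 100) [310. 278.]
(-36, 119, 71) [295. 219.]
(-36, 169, 71) [347. 219.]
(-33, 80, 44) [259. 213.]
(-23, 80, 44) [259. 222.]
```

View pics/w1.png

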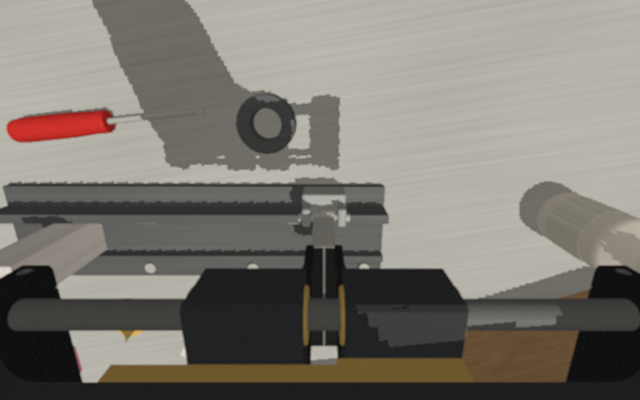

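Call:
send_rows(xyz=[[0,0,12],[0,0,30],[0,0,50],[0,0,70],[0,0,90],[0,0,105],[0,0,115],[0,0,118],[0,0,118],[-4,0,118]], dr=[[0,0,0],[0,0,0],[0,0,0],[0,0,0],[0,0,0],[0,0,0],[0,0,0],[0,0,0],[0,0,0],[0,0,0]])

```text
time: 2.65
position: [0.5197, 0.0945, 0.122]
tool_rot: [0.233, 3.133, 0.001]
ft_force: [-0.6, -0.1, 0.3]
grip_width: 0.004
grip_force: 0.0
```

```bash
python3 go.py -26 147 101
```

```text
t 2.65 tip fix [-61.7 146.2 105. ] F [-0.6 -0.1  0.3] ty [0.148 0.989 0.001] tz [ 0.     0.001 -1.   ]
shift [-35.7   0.8   4. ]
```

Call:
send_rows(xyz=[[-6,0,0],[-12,0,0],[-20,0,1],[-28,0,2],[-36,0,4],[-43,0,7],[-49,0,10],[-54,0,14],[-58,0,17],[-58,0,17]], dr=[[0,0,0],[0,0,0],[0,0,0],[0,0,0],[0,0,0],[0,0,0],[0,0,0],[0,0,0],[0,0,0],[0,0,0]])

```text
time: 3.48
position: [0.5778, 0.0847, 0.1037]
tool_rot: [0.236, 3.133, -0.001]
ft_force: [-0.2, -0.5, 0.2]
grip_width: 0.003
grip_force: 0.0
```

```bash
python3 go.py 8 147 65
```

```text
t 3.4833 tip fix [ -2.7 145.1  86.7] F [-0.2 -0.5  0.2] ty [ 0.15   0.989 -0.001] tz [ 0.    -0.001 -1.   ]
shift [-10.7   2.   21.7]
```

Call:
send_rows(xyz=[[-2,0,3],[-4,1,6],[-6,1,9],[-8,2,12],[-10,2,15],[-11,2,18],[-11,2,20],[-11,2,22],[-11,2,23],[-11,2,24]], dr=[[0,0,0],[0,0,0],[0,0,0],[0,0,0],[0,0,0],[0,0,0],[0,0,0],[0,0,0],[0,0,0],[0,0,0]])

```text
time: 4.32
position: [0.589, 0.0856, 0.0814]
tool_rot: [0.235, 3.131, 0.001]
ft_force: [-1.6, 0.2, 9.5]
grip_width: 0.005
grip_force: 4.7
```

```bash
python3 go.py 8 147 62
```

```text
t 4.3167 tip fix [  8.2 147.7  64.4] F [-1.6  0.2  9.5] ty [0.149 0.989 0.001] tz [ 0.001  0.    -1.   ]
shift [ 0.2 -0.7  2.4]
```

Call:
send_rows(xyz=[[0,0,0.5],[0,0,1],[0,0,1.5],[0,0,2],[0,0,2.5],[0,0,2.5],[0,0,2.5],[0,0,2.5],[0,0,2.5],[0,0,2.5]], dr=[[0,0,0],[0,0,0],[0,0,0],[0,0,0],[0,0,0],[0,0,0],[0,0,0],[0,0,0],[0,0,0],[0,0,0]])

```text
time: 5.15
position: [0.589, 0.0856, 0.0812]
tool_rot: [0.235, 3.131, 0.002]
ft_force: [-5.1, -0.8, 17.3]
grip_width: 0.007
grip_force: 8.5
```

```bash
python3 go.py 0 -180 210
```

```text
t 5.15 tip fix [  8.2 147.7  64.2] F [-5.1 -0.8 17.3] ty [0.149 0.989 0.002] tz [ 0.001  0.001 -1.   ]
shift [   7.9 -327.5 -146.3]
```

Call:
send_rows(xyz=[[0,0,-10],[0,0,-35],[0,0,-65],[1,-20,-95],[2,-50,-110],[3,-80,-112],[4,-110,-112],[5,-142,-112],[6,-174,-112],[6,-206,-112]], dr=[[0,0,0],[0,0,0],[0,0,0],[0,0,0],[0,0,0],[0,0,0],[0,0,0],[0,0,0],[0,0,0],[0,0,0]])

```text
time: 5.98
position: [0.5508, -0.1186, 0.1902]
tool_rot: [-0.235, -3.133, -0.001]
ft_force: [0.2, 0.1, 0.5]
grip_width: 0.009
grip_force: 0.0
```

```bash
python3 go.py 0 -180 176; python3 - <<'E'
from go import *
cv2.imwrite('pics/t2.png',get_image('top')[:,:,::-1]);w=get_image('wrist')[:,:,::-1];cm=cam('wrist')
i=cv2.imread('pics/t2.png')[140:235,245:435]
cv2.imwrite('pics/m2.png',np.vstack([cv2.resize(i,(640,320),interpolation=2),cv2.resize(w[60:],(448,238))[:, :] if 0 else cv2.resize(w,(640,400))[120:400]]))
for p in[(0,-128,132),(-20,-108,132),(20,-108,132)]:
    q=[*(O+(p[0]*X+p[1]*Y)/1e3),p[2]/1e3];print(p,proj('wrist',q,cm).round())
E
```

```text
t 5.9833 tip fix [  0.8 -60.  173.2] F [0.2 0.1 0.5] ty [0.149 0.989 0.   ] tz [ 0.  0. -1.]
shift [   0.8 -120.1   -2.8]
(0, -128, 132) [226. 233.]
(-20, -108, 132) [256. 202.]
(20, -108, 132) [260. 262.]
```

View pics/m2.png

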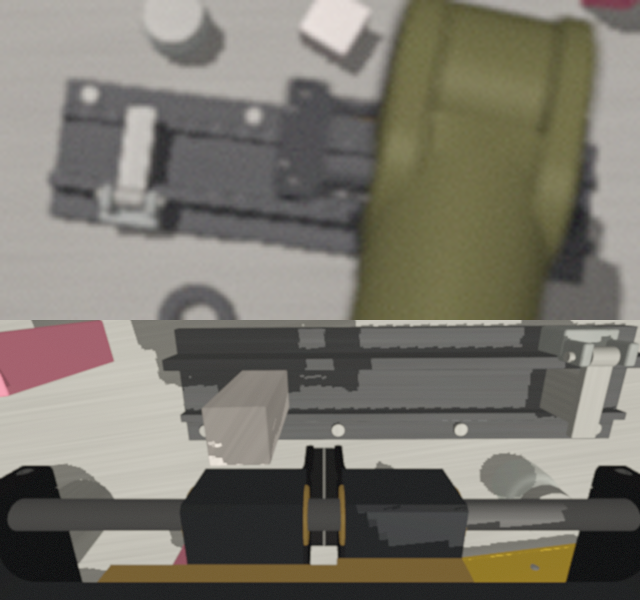

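Call:
send_rows(xyz=[[0,-25,0],[0,-55,0],[0,-85,0],[-1,-110,0],[-1,-118,0],[-1,-118,10],[-1,-118,30],[-1,-118,50],[-1,-118,59],[-1,-118,61]], dr=[[0,0,0],[0,0,0],[0,0,0],[0,0,0],[0,0,0],[0,0,0],[0,0,0],[0,0,0],[0,0,0],[0,0,0]])

```text
time: 6.92
position: [0.534, -0.2313, 0.1262]
tool_rot: [-0.231, -3.128, -0.003]
ft_force: [-0.4, 0.2, -0.4]
grip_width: 0.006
grip_force: 0.0
```

```bash
python3 go.py 2 -159 112
```

```text
t 6.9167 tip fix [   0.9 -173.8  109.2] F [-0.4  0.2 -0.4] ty [0.147 0.989 0.002] tz [-0.004  0.002 -1.   ]
shift [-1.1 14.8 -2.8]
```

Call:
send_rows(xyz=[[-1,4,0],[-1,8,0],[-1,12,0],[-1,16,0],[-1,20,0],[-1,24,0],[-1,28,0],[-1,32,0],[-1,36,0],[-1,40,0]], dr=[[0,0,0],[0,0,0],[0,0,0],[0,0,0],[0,0,0],[0,0,0],[0,0,0],[0,0,0],[0,0,0],[0,0,0]])

```text
time: 7.75
position: [0.542, -0.1944, 0.1291]
tool_rot: [0.235, 3.133, 0.0]
ft_force: [-0.1, -0.7, -0.6]
grip_width: 0.007
grip_force: 0.4
```

```bash
python3 go.py 2 -159 112
```

```text
t 7.75 tip fix [   3.5 -136.2  112.1] F [-0.1 -0.7 -0.6] ty [0.149 0.989 0.   ] tz [ 0.  0. -1.]
shift [  1.4 -22.9   0.1]
```

Call:
send_rows(xyz=[[0,4,0],[0,8,0],[0,12,0],[0,16,0],[0,20,0],[0,24,0],[0,28,0],[0,30,0],[0,30,0],[0,30,0]], dr=[[0,0,0],[0,0,0],[0,0,0],[0,0,0],[0,0,0],[0,0,0],[0,0,0],[0,0,0],[0,0,0],[0,0,0]])

```text
time: 8.58
position: [0.5464, -0.165, 0.129]
tool_rot: [0.235, 3.133, -0.0]
ft_force: [0.8, 0.7, -0.0]
grip_width: 0.008
grip_force: 0.0
```

```bash
python3 go.py 0 -150 32; python3 - <<'E'
from go import *
w=get_image('wrist')[:,:,::-1];s=get_image('scene')[:,:,::-1]
cv2.imwrite('pics/m3.png',np.hstack([cv2.resize(s[140:320,200:400],(400,360)),cv2.resize(w,(400,250),)[:250].copy() if 0 else cv2.copyMakeBorder(cv2.resize(w,(400,250)),0,110,0,0,0)]))
E
```

```text
t 8.5833 tip fix [   3.4 -106.5  112. ] F [ 0.8  0.7 -0. ] ty [ 0.149  0.989 -0.   ] tz [ 0. -0. -1.]
shift [  3.5 -43.6  80. ]
```

View pics/m3.png

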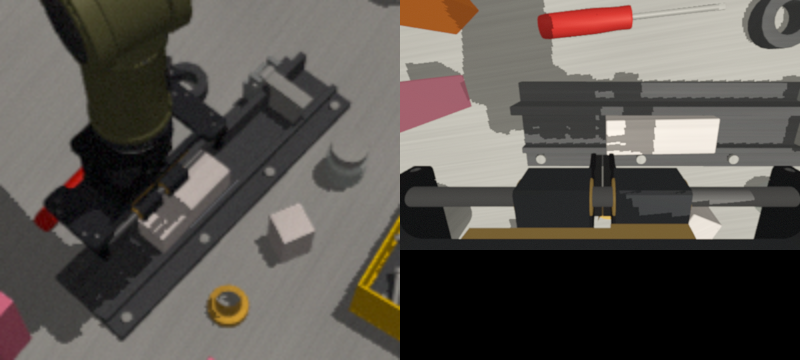

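The bar has fallen lengthwise in the channel: the wrist crop shows it from columns 605 to 720, rows 118 to 153. The stop is still down.

```bash
python3 - <<'E'
from go import *
cm=cam('wrist')
for p in[(605,117),(607,153),(720,119),(714,154)]:
    print(F(ray('wrist',((p[0]-400)/.625,p[1]/.625),.052,cm)))
E
```

```text
[ -21.1 -104.9   52. ]
[  19.7 -102.6   52. ]
[-18.8  15.2  52. ]
[21.1 15.1 52. ]
```

Call:
send_rows(xyz=[[0,-10,0],[1,-22,0],[2,-30,3],[2.5,-30,15],[2.5,-30,35],[2.5,-30,55],[2.5,-30,72],[2.5,-30,82],[2.5,-30,86],[2.5,-30,86]], dr=[[0,0,0],[0,0,0],[0,0,0],[0,0,0],[0,0,0],[0,0,0],[0,0,0],[0,0,0],[0,0,0],[0,0,0]])

```text
time: 9.52
position: [0.5386, -0.1943, 0.0418]
tool_rot: [-0.235, -3.13, -0.0]
ft_force: [0.3, -0.4, 0.3]
grip_width: 0.008
grip_force: 0.0
```

```bash
python3 go.py 0 2 26
```

```text
t 9.5167 tip fix [  -0.  -136.6   24.8] F [ 0.3 -0.4  0.3] ty [ 0.15   0.989 -0.   ] tz [-0.002  0.    -1.   ]
shift [ 1.000e-01  1.386e+02 -1.200e+00]
```

Call:
send_rows(xyz=[[0,6,0],[0,14,0],[0,22,0],[0,30,0],[0,40,0],[0,50,0],[0,60,0],[0,70,0],[0,78,0],[0,84,0]], dr=[[0,0,0],[0,0,0],[0,0,0],[0,0,0],[0,0,0],[0,0,0],[0,0,0],[0,0,0],[0,0,0],[0,0,0]])

```text
time: 10.35
position: [0.5527, -0.1111, 0.0439]
tool_rot: [0.234, 3.131, -0.002]
ft_force: [-1.4, -5.8, 3.7]
grip_width: 0.002
grip_force: 3.3
```

Call:
send_rows(xyz=[[0,4,0],[0,8,0],[0,12,0],[0,16,0],[0,20,0],[0,24,0],[0,28,0],[0,32,0],[0,36,0],[0,40,0]], dr=[[0,0,0],[0,0,0],[0,0,0],[0,0,0],[0,0,0],[0,0,0],[0,0,0],[0,0,0],[0,0,0],[0,0,0]])

```text
time: 11.18
position: [0.5584, -0.0729, 0.0439]
tool_rot: [0.236, 3.131, -0.003]
ft_force: [-0.6, -6.0, 4.4]
grip_width: 0.003
grip_force: 3.5
```

```bash
python3 go.py 0 2 26
```

```text
t 11.1833 tip fix [  1.6 -13.6  26.9] F [-0.6 -6.   4.4] ty [ 0.15   0.989 -0.002] tz [ 0.001 -0.002 -1.   ]
shift [ 1.6 15.6  0.9]
```

Call:
send_rows(xyz=[[0,1.5,0],[0,3,0],[0,4.5,0],[0,6,0],[0,7.5,0],[0,9,0],[0,10,0],[0,11,0],[0,12,0],[0,13,0]], dr=[[0,0,0],[0,0,0],[0,0,0],[0,0,0],[0,0,0],[0,0,0],[0,0,0],[0,0,0],[0,0,0],[0,0,0]])

```text
time: 12.02
position: [0.5603, -0.0602, 0.0439]
tool_rot: [0.237, 3.131, -0.003]
ft_force: [-1.0, -6.1, 4.4]
grip_width: 0.008
grip_force: 3.6
```

```bash
python3 go.py 0 2 26
```

```text
t 12.0167 tip fix [ 1.5 -0.8 26.9] F [-1.  -6.1  4.4] ty [ 0.15   0.989 -0.002] tz [ 0.001 -0.002 -1.   ]
shift [1.5 2.8 0.8]
```

Call:
send_rows(xyz=[[0,0.6,0],[0,1.2,0],[0,1.8,0],[0,2.4,0],[0,3,0],[0,3.6,0],[0,4.2,0],[0,4.8,0],[0,5.4,0],[0,6,0]], dr=[[0,0,0],[0,0,0],[0,0,0],[0,0,0],[0,0,0],[0,0,0],[0,0,0],[0,0,0],[0,0,0],[0,0,0]])

```text
time: 12.85
position: [0.5611, -0.0543, 0.0439]
tool_rot: [0.237, 3.131, -0.003]
ft_force: [-1.6, -5.8, 3.8]
grip_width: 0.006
grip_force: 3.6
```

```bash
python3 go.py 0 2 26
```

```text
t 12.85 tip fix [ 1.5  5.1 26.9] F [-1.6 -5.8  3.8] ty [ 0.15   0.989 -0.002] tz [ 0.001 -0.002 -1.   ]
shift [ 1.5 -3.1  0.9]
```

Call:
send_rows(xyz=[[0,0.5,0],[0,1,0],[0,1.5,0],[0,2,0],[0,2.5,0],[0,3,0],[0,3.5,0],[0,4,0],[0,4.5,0],[0,5,0]], dr=[[0,0,0],[0,0,0],[0,0,0],[0,0,0],[0,0,0],[0,0,0],[0,0,0],[0,0,0],[0,0,0],[0,0,0]])

```text
time: 13.68
position: [0.5614, -0.0526, 0.0439]
tool_rot: [0.239, 3.132, -0.008]
ft_force: [-2.7, -13.4, 5.1]
grip_width: 0.004
grip_force: 6.8
```

```bash
python3 go.py 0 2 26; python3 - <<'E'
from go import *
w=get_image('wrist')[:,:,::-1];s=get_image('scene')[:,:,::-1]
cv2.imwrite('pics/m4.png',np.vstack([cv2.resize(s[150:270,260:400],(560,300))[:300],cv2.resize(w[170:270,240:500],(780,300))[:,:560]]))
E
```

```text
t 13.6833 tip fix [ 1.5  6.8 26.9] F [ -2.7 -13.4   5.1] ty [ 0.152  0.988 -0.005] tz [ 0.    -0.005 -1.   ]
shift [ 1.5 -4.8  1. ]
```

View pics/m4.png

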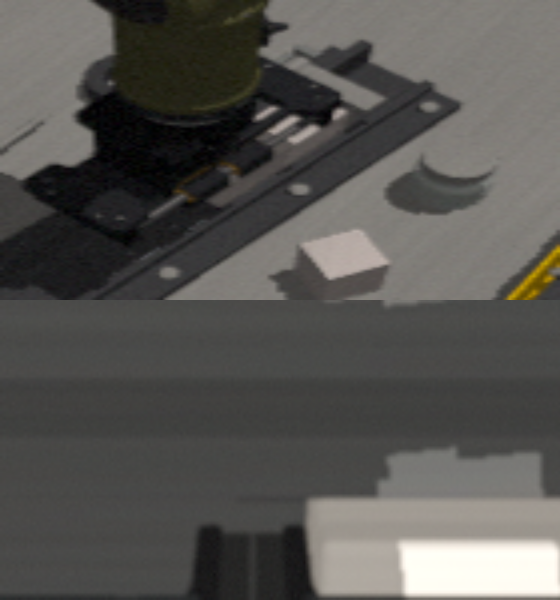

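The force rose to 13 N and the motion stopped, so the bar is against the stop. I'll back off and check.

Call:
send_rows(xyz=[[0,-2,0],[0,-5,0],[0,-12,0],[0,-22,0],[0,-32,-2],[0,-40,-20],[0,-55,-50],[0,-80,-80],[0,-110,-110],[0,-140,-140]], dr=[[0,0,0],[0,0,0],[0,0,0],[0,0,0],[0,0,0],[0,0,0],[0,0,0],[0,0,0],[0,0,0],[0,0,0]])

```text
time: 14.62
position: [0.5401, -0.1863, 0.1834]
tool_rot: [-0.233, -3.133, -0.001]
ft_force: [0.7, -0.3, 0.0]
grip_width: 0.003
grip_force: 0.0
```

Call:
send_rows(xyz=[[0,-20,-10],[0,-45,-20],[0,-70,-30],[0,-95,-40],[0,-120,-40],[0,-140,-40],[0,-150,-40],[0,-150,-40],[0,-150,-40],[0,-150,-40]], dr=[[0,0,0],[0,0,0],[0,0,0],[0,0,0],[0,0,0],[0,0,0],[0,0,0],[0,0,0],[0,0,0],[0,0,0]])

```text
time: 15.45
position: [0.5191, -0.3317, 0.2215]
tool_rot: [-0.232, -3.133, -0.003]
ft_force: [-0.7, 0.3, -0.5]
grip_width: 0.008
grip_force: 0.0
```

```bash
python3 go.py; python3 - <<'E'
from go import *
t=get_image('top')[:,:,::-1];s=get_image('scene')[:,:,::-1]
cv2.imwrite('pics/m5.png',np.vstack([cv2.resize(t[130:230,250:440],(608,320),interpolation=2),cv2.resize(s[150:240,250:446],(608,279),interpolation=2)]))
E
```

```text
t 15.45 tip fix [   1.2 -275.4  204.5] F [-0.7  0.3 -0.5] ty [0.147 0.989 0.002] tz [-0.     0.002 -1.   ]
```

View pics/m5.png

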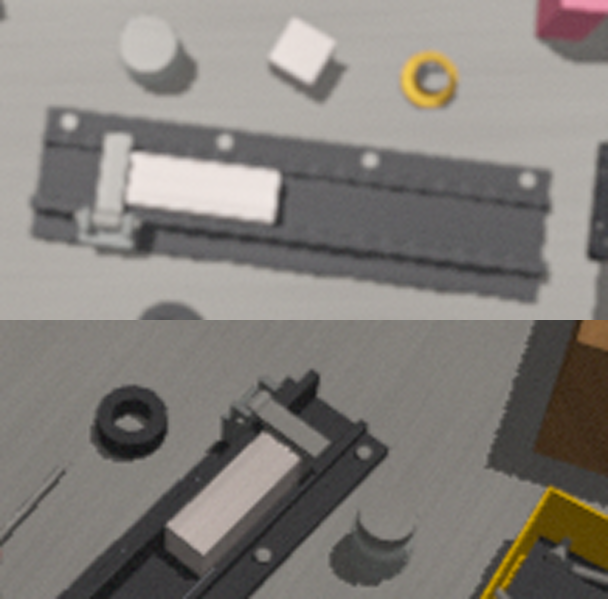

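The bar lies flat with its head at the lowered stop, meeting it at (128,180) in the crop. The bystanders are where they were, and the arm is clear.

```bash
python3 -c "
from bench import *
print(close_job())"
```

```text
the job is handed in; nothing more can be done
None
```

The job is done and handed in at about 15.5 s: the stop is fully down, the bar lies flat in the channel with its top end against the stop, the other things in view stand where they were, and the arm is clear.

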